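# Fetch the tea light from behind the seasonings and fit it in the teapot warmer

## Task

Get the teapot warmer ready: stand the pepper mill, the salt shaker and the spice jar from the wooden tray upright on the white chopping board, so that you can get at the red tea light behind them. Seat the tea light flat in the round collar in the middle of the black warmer, then put each of the three seasonings back upright exactly where it stood on the tray, and do not shift the tin or the jam jar.

Things in the scene. Friction and masses are not known exactly. Their poses are not given: they have to be found in the camera images.
- tea_light: red tea light candle in a round aluminium cup, 38 mm across, 15 mm high; origin at the centre of its underside, z up. It starts on the wooden tray, in the middle of an arc of three taller seasonings whose axes are about 56 mm from its own, too near for a gripper to come down over it.
- mill: pepper mill of dark brown turned wood, 170 mm tall, foot 58 mm across, round head 49 mm across between 123 and 159 mm above its foot (grip it there; a small silver knob, 12 mm, stands on top of the head); origin at the centre of its underside, z up. Starts on one of the tray's three dark rounds.
- salt: salt shaker, grey with a paler, rounded, pierced top, 90 mm tall, body 44 mm across up to 66 mm, top 34 mm across; origin at the centre of its underside, z up. Starts on one of the tray's three dark rounds.
- spice: glass spice jar with a green cap that has a dark blue disc on top, pinkish red contents, 106 mm tall, 45 mm across; origin at the centre of its underside, z up. Starts on one of the tray's three dark rounds.
- tray: fixed light wooden tray, 180 (x) by 196 mm (y); floor 8 mm, lip 14 mm above the worktop; origin at the centre of its underside. Three flush dark wood rounds, 61 mm across, in its floor mark where seasonings stand: at (+14, +56), (-42, 0), (+14, -56) mm in its frame; which stands where changes with the start. The tea light starts near (+14, 0). Its -x side faces the robot within 0.3 rad.
- warmer: fixed black cast-iron teapot warmer: round plate, 144 mm across, top 8 mm above the worktop; in its middle a bright steel round collar for the tea light, 48 mm across inside, 60 outside, 5 mm high; three upright studs 13 mm across, 61 mm from the middle, tops 55 mm above the worktop. Origin at the centre of its underside; a seated tea light's origin is 8 mm above it.
- board: fixed white chopping board lying on the black hob (off and cold); 230 mm (its x) by 340 mm (its y), 11 mm thick; origin at the centre of its underside, 6 mm above the worktop. This is the side area for the three seasonings; its -x side faces the robot within 0.2 rad.
- paste_tin: short food tin with a teal label, 75 mm across, 58 mm high, standing loose near the far right (-y) end of the chopping board; origin at the centre of its underside. Leave it alone.
- jam_jar: jam jar with a yellow lid, 71 mm across, 110 mm tall, standing loose at the back of the worktop; origin at the centre of its underside. Leave it alone.
Things that resemble listed ones, but are neither listed nor needed, are in the scene too. Of the things like the mill, leave any that is green; of the rest the larger one is meant.

How it is judged:
By the outcome, as a careful person would: the job done as asked, in the order asked, and still so for the second after the job is handed in, with the robot touching nothing.
It also fails if it takes over 144 s, if anything falls off the work surface, if the arm or the gripper's body presses on something with over 40 N, if the wrist force passes 120 N, or if a joint passes its speed limit or range.

## Robot

A 7-joint arm with a two-finger parallel gripper is mounted at the origin on a cart in front of the work surface, level with it; the furniture and walls round the work are solid. World frame = base frame: x ahead of the robot, y to its left, z up, the work surface at z = 0. Lengths are in m, angles in rad, forces in N, time in s.
With the tool pointing down it reaches from about 0.4 to 0.85 m from the base axis. Payload 4.5 kg.
Tool frame: the origin (TCP) lies where the fingers leave the gripper's body, on its centre line; the fingertips stand 64 mm ahead of it and the grasp point (between the pads) lies 45 mm ahead of it; z points along the fingers, y is the line along which they close (so a half turn about z gives the same grasp; the last joint's range is limited). The gripper opens to 88 mm and grips with 3 to 60 N. Pads are 18 mm wide; open, the fingers measure 123 mm over their backs; the gripper's body (75 mm by 187 mm) begins 45 mm behind the grasp point.
Start: joints at [1.314, 0.689, -0.195, 1.565, 0.157, 0.902, -0.215], TCP at [0.179, -0.599, 0.303] pointing down, gripper open.
Joint ranges: [-3.01, 3.01], [-0.46, 2.08], [-1.47, 1.51], [0.13, 2.56], [-1, 4.14], [0.04, 2.09], [-2.66, 2.66]. Speed limits (rad/s): [2.57, 2.57, 3.14, 3.14, 3.14, 3.14, 3.14].

## Interface

Orientations are given as a unit quaternion [x, y, z, w].
In Python, from plant import r gives the robot as it stands.
- The arm moves only by the tool play_rows, never from a script. Its arguments are lists of equal length, an entry for each row: "translation": the shift along the tool's x, y, z in m, a list of three; "delta_rot": the turn, a rotation vector about the tool's x, y, z in degrees, a list of three; "grip": the opening, from -1 (shut) to 1 (fully open). In form: {"translation": [[x, y, z], ...], "delta_rot": [[rx, ry, rz], ...], "grip": [grip, ...]}. A call has 1 to 20 rows; each row shifts and turns the commanded pose from where the row before left it, along the tool's axes as they then stand; what a row does not reach is not made up. A row lasts 1/8 s, in which the tool goes at most 62.5 mm and 10.7 degrees, less where a joint would pass 70% of its speed; a pose out of reach is approached as far as the arm can. A call with a gripper value outside its range is refused whole. The fingers move at their own pace and stop on an object; "squeeze" is the grip in N (left out, the last holds). Time passes only in rows, so rows that do not move let the fingers close. It gives the time, the measured TCP pose, the force, the opening and the grip force at its end, in the units of the state.
- r.get_state(): the state, without advancing time (a new reading comes with each control period).
- r.snapshot(name): name is "side" or "top"; returns the picture (400x640x3 uint8, blue, green, red); there is no depth.
- r.get_calibration(name): a dict with "intrinsics" (3x3 intrinsics, pixels), "k1" (the pictures are not rectified: a ray, as slopes to the right and down, at radius r is drawn at 1 + k1 r^2 times it, then the intrinsics apply), "eye" and "rotation" of the camera in the world. Camera axes: x right, y up, looking along -z (the intrinsics and any distortion apply to the point x, -y, -z); pixel columns grow to the right and rows downward; lengths in m; the calibration is good to about 2 mm. A picture is of the moment at which its call begins. get_calibration takes no time and is no camera call.
- r.finish_job(): hands the job in; it is judged then, once.
Trained networks look in the newest picture that a camera, given by its name, has taken for a name from the list of things; names that differ only in an ending like _2 or _b are one class to them, and where a whole thing is asked for, a point or a joint stands for the part that bears it (a point fixed in the world has none). Each returns a list of dicts, best first, with "confidence" (0 to 1); they miss things now and then, are a little off and sometimes report something else, mostly with a low value. They report only what shows in the picture. A call takes as long as a camera call. They do not tell look-alikes from the thing itself.
- r.look_for(camera, target): "point" ([x, y, z] in m, in world coordinates, good to about 4 mm: the middle of the surface that is visible of it).
- r.silhouettes(camera, target): "pixels" (400x640 bool, what is visible of it).
The state is a dict: "clock": time; "q": joint angles; "qd": joint speeds; "joint_torque": joint torques, N m; "tool_pos": TCP position; "eef_rot": TCP orientation; "contact_force": force on the tool from outside, world axes, zero at the start; "moment": the same for the moment, N m; "opening": opening from 0.0 (shut) to 1.0 (fully open); "finger_force": force on a finger pad.
Only numpy, scipy, OpenCV 4.12 (cv2) and the standard library are available. Lean on these libraries where they do the work, as an engineer would, in place of code of your own. Each camera call takes 0.05 s, during which the arm holds its last target. There are 200 camera calls.

## Working session

There is one attempt and no reset: what is moved stays moved. The work goes in short steps, Python scripts to look and compute and a tool call to move; the robot and the scene stay as the last step left them, time stands still between calls to the robot, and variables do not carry over. Pictures are saved under pics/ and viewed, at most 14 in all, crops included, and the job is handed in when it is done.

Besides the shell and the picture viewer there is one more tool, called after "Emit:" as name(argument=value, ...) on one line, values as JSON. play_rows: Moves the arm, as the interface text tells. Its arguments: {"type":"object","properties":{"translation":{"type":"array","items":{"type":"array","items":{"type":"number"}}},"delta_rot":{"type":"array","items":{"type":"array","items":{"type":"number"}}},"grip":{"type":"array","items":{"type":"number"}},"squeeze":{"type":"number"}},"required":["translation","delta_rot","grip"]}

```bash
mkdir -p pics; ls
python3 - <<'E'
from plant import r
import cv2,numpy as np
for n in("side","top"):
    cv2.imwrite(f"pics/{n}0.png",r.snapshot(n)); c=r.get_calibration(n); print(n,c)
    for t in["tea_light","mill","salt","spice","tray","warmer","board","paste_tin","jam_jar"]:
        print(t,[(np.round(d["point"],3).tolist(),round(d["confidence"],2)) for d in r.look_for(n,t)])
print(r.get_state())
E
```

```text
pics
side {'intrinsics': array([[409.42905694,   0.        , 326.18820556],
       [  0.        , 409.42905694, 198.02853351],
       [  0.        ,   0.        ,   1.        ]]), 'k1': -0.05890122820081974, 'eye': array([0.08583182, 1.07893402, 0.77936622]), 'rotation': array([-0.0985976 ,  0.47809037,  0.85474753, -0.17639378])}
tea_light []
mill [([0.546, 0.091, 0.088], 0.92), ([0.425, 0.079, 0.056], 0.71)]
salt [([0.608, 0.141, 0.057], 0.58)]
spice [([0.612, 0.038, 0.069], 0.72)]
tray [([0.567, 0.116, 0.007], 0.92), ([0.608, 0.037, 0.068], 0.5)]
warmer [([0.518, -0.272, 0.014], 0.7)]
board [([0.517, -0.27, 0.017], 0.7)]
paste_tin [([0.456, -0.383, 0.059], 0.79)]
jam_jar [([0.722, 0.065, 0.077], 0.94)]
top {'intrinsics': array([[413.72671764,   0.        , 313.75540382],
       [  0.        , 413.72671764, 194.02825479],
       [  0.        ,   0.        ,   1.        ]]), 'k1': 0.03006361778148715, 'eye': array([0.29549609, 0.12129332, 1.32693538]), 'rotation': array([-0.05828024,  0.09621978,  0.85104352, -0.5129036 ])}
tea_light [([0.62, 0.07, 0.013], 0.6)]
mill [([0.545, 0.077
[... 450 characters left out ...]
51,  0.68907637, -0.19460365,  1.56528727,  0.15728395,
        0.90246447, -0.21510968]), 'qd': array([ 9.53487455e-05,  1.55942099e-03, -8.95955562e-04,  8.85158946e-04,
        1.91618532e-03, -1.75807755e-04,  6.18053200e-05]), 'joint_torque': array([-1.41189372e-03, -5.27496099e+01, -1.26710717e+00, -1.53746635e+01,
       -5.18248882e-02, -7.58776805e-04,  5.16658622e-05]), 'tool_pos': array([ 0.17922568, -0.59878618,  0.30276097]), 'eef_rot': array([9.89449417e-01, 1.44878725e-01, 2.74833974e-05, 6.86950996e-05]), 'contact_force': array([ 0.39657786, -0.05759567,  0.45394242]), 'moment': array([-0.01835189, -0.01787689,  0.03563034]), 'finger_force': 0.0, 'opening': 1.001756854677381}
```

View pics/side0.png

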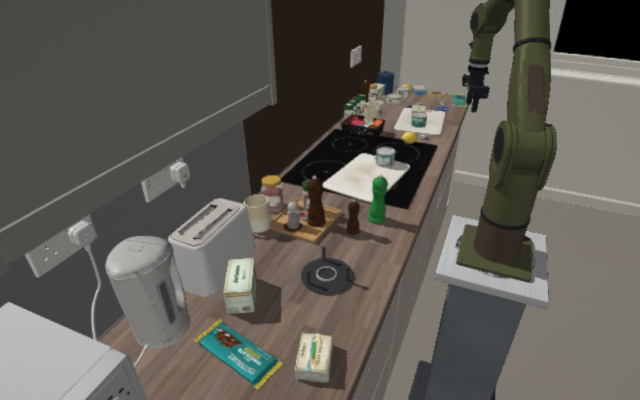

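View pics/top0.png

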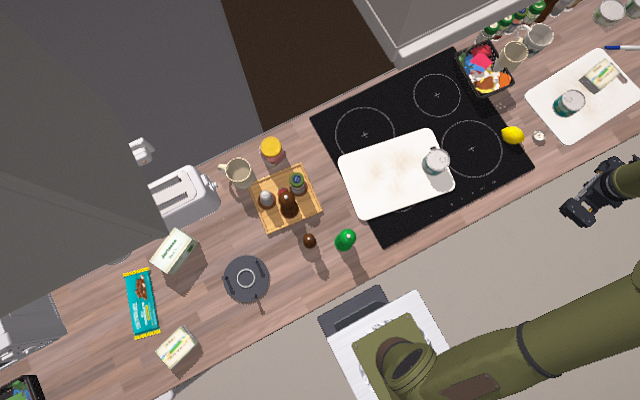

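Top picture: the brown mill is at (288,203), salt (266,199), spice (297,181) and tea light about (284,192), all on the tray at (287,199). Look-alikes for the mill are the small brown one at (309,240) and the green one at (345,240). The warmer is at (246,279). The board is at (396,173), with the tin on it at (436,160). The jam jar is at (271,149). A second white board lies far right at (584,95).

```bash
cat > h.py <<'E'
import numpy as np,cv2
from scipy.spatial.transform import Rotation as R
from scipy.optimize import least_squares
from plant import r
C={n:r.get_calibration(n) for n in("side","top")}
def proj(n,P):
    c=C[n];p=R.from_quat(c["rotation"]).inv().apply(np.atleast_2d(P)-c["eye"])
    s=np.c_[p[:,0],-p[:,1]]/-p[:,2:];s=s*(1+c["k1"]*(s**2).sum(1,keepdims=True))
    K=c["intrinsics"];return s*[K[0,0],K[1,1]]+[K[0,2],K[1,2]]
def plane(n,uv,z):
    c=C[n];K=c["intrinsics"];d=(np.array(uv,float)-[K[0,2],K[1,2]])/[K[0,0],K[1,1]];s=d.copy()
    for _ in range(20): s=d/(1+c["k1"]*(s**2).sum())
    v=R.from_quat(c["rotation"]).apply([s[0],-s[1],-1]);return c["eye"]+v*(z-c["eye"][2])/v[2]
def circ(x,y,z,rad,k=48):
    a=np.linspace(0,2*np.pi,k);return np.c_[x+rad*np.cos(a),y+rad*np.sin(a),0*a+z]
def frame(p,pts):
    c,s=np.cos(p[2]),np.sin(p[2]);q=np.array(pts,float);return np.c_[p[0]+c*q[:,0]-s*q[:,1],p[1]+s*q[:,0]+c*q[:,1],q[:,2]]
E
python3 - <<'E'
from h import *
for n in("side","top"):
    I=cv2.imread(f"pics/{n}0.png"); r.snapshot(n)
    for t in["tray","warmer","board","mill","salt","spice","tea_light","jam_jar","paste_tin"]:
        for i,d in enumerate(r.silhouettes(n,t)[:3]):
            m=d["pixels"].astype(np.uint8)
            ys,xs=np.nonzero(m); print(n,t,i,round(d["confidence"],2),len(xs),"c",xs.mean().round(1),ys.mean().round(1),"box",xs.min(),xs.max(),ys.min(),ys.max())
            np.save(f"m_{n}_{t}_{i}.npy",m)
a=cv2.resize(cv2.imread("pics/top0.png")[125:315,205:365],None,fx=3.1,fy=3.1,interpolation=cv2.INTER_CUBIC)
b=cv2.resize(cv2.imread("pics/side0.png")[165:305,230:400],None,fx=4,fy=4,interpolation=cv2.INTER_CUBIC)[:560,:]
cv2.imwrite("pics/ta.png",a);cv2.imwrite("pics/sb.png",b)
E
```

```text
side tray 0 0.7 1170 c 305.4 224.2 box 269 341 199 242
side tray 1 0.6 2084 c 363.9 177.3 box 323 408 154 202
side tray 2 0.55 123 c 305.5 199.2 box 303 309 183 210
side warmer 0 0.7 1539 c 326.2 274.0 box 301 352 247 293
side board 0 0.65 2140 c 363.8 177.5 box 323 408 153 203
side mill 0 0.9 746 c 315.7 202.7 box 307 325 177 226
side mill 1 0.67 675 c 378.4 200.4 box 368 387 175 223
side mill 2 0.54 382 c 353.4 219.1 box 347 360 201 235
side salt 0 0.57 322 c 293.0 215.6 box 286 299 201 229
side spice 0 0.45 221 c 305.4 196.0 box 302 310 180 211
side tea_light 0 0.42 46 c 302.9 215.4 box 300 306 212 219
side jam_jar 0 0.93 617 c 273.2 192.2 box 261 283 176 211
side paste_tin 0 0.86 383 c 385.3 156.7 box 376 395 146 167
top tray 0 0.8 2359 c 283.1 199.7 box 248 321 163 234
top warmer 0 0.75 1685 c 245.5 278.6 box 222 268 256 301
top board 0 0.71 6618 c 392.3 174.8 box 338 454 128 221
top mill 0 0.66 362 c 344.6 240.0 box 334 355 229 251
top mill 1 0.62 426 c 287.7 204.3 box 278 298 191 217
top mill 2 0.44 164 c 308.7 241.2 box 303 315 234 248
top salt 0 0.48 142 c 265.5 198.8 box 260 271 192 206
top spice 0 0.49 286 c 296.8 183.2 box 289 305 173 194
top tea_light 0 0.59 31 c 281.1 190.6 box 278 285 188 194
top jam_jar 0 0.75 601 c 271.6 151.8 box 260 284 136 168
top paste_tin 0 0.65 601 c 435.0 161.2 box 421 449 148 174
```

View pics/ta.png

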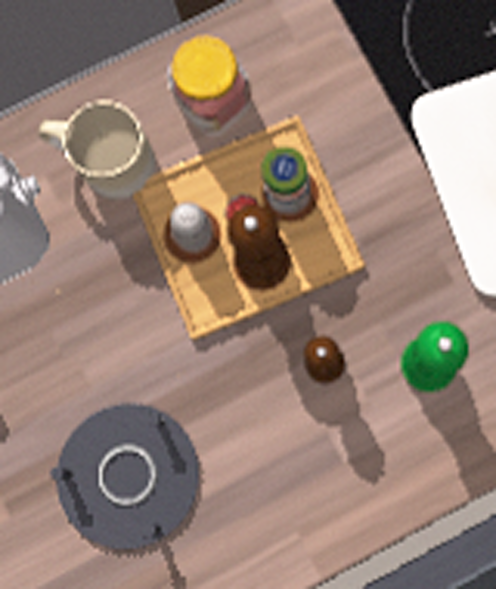

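View pics/sb.png

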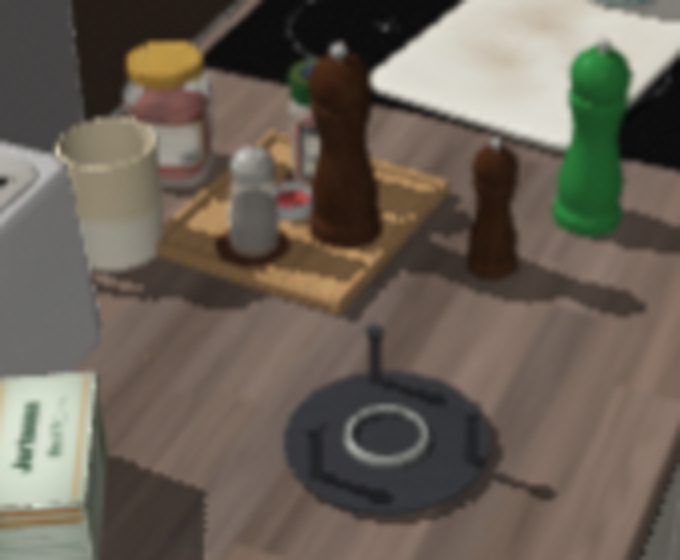

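Crops: the tall brown mill on the tray is the one meant. The small brown mill at crop (323,358) and the green one at (435,355) are the ones to leave. The tea light is the red spot at top (240,207), between the salt and the spice jar. The mug by the tray is at (105,145).

Run:
```python
from h import *
T=lambda l:np.array(l)/3.1+[205,125]-.3
S=lambda l:np.array(l)/4+[230,165]-.3
tc=T([(136,192),(297,117),(363,268),(193,338)]); sc=S([(160,245),(280,133),(447,183),(342,307)])
w,h=.09,.098
cor=[(w,h,.014),(w,-h,.014),(-w,-h,.014),(-w,h,.014)]
for nm,obs in(("both",(("top",tc),("side",sc))),("top",(("top",tc),)),("side",(("side",sc),))):
    f=lambda p:np.concatenate([(proj(n,frame(p,cor))-o).ravel() for n,o in obs])
    s=least_squares(f,[.59,.08,0]);print("tray",nm,s.x.round(4),"res",np.abs(s.fun).max().round(2))
    if nm=="both":
        p=s.x;print(frame(p,[(.014,.056,0),(-.042,0,0),(.014,-.056,0),(.014,0,0)]).round(4))
for n,uv in(("top",T([127,475])),("side",S([387,434]))):print("collar",n,plane(n,uv,.0125).round(4))
def lm(nm,ob):
    for n,uv,z in ob: print(nm,n,plane(n,uv,z).round(4)[:2])
lm("knob",[("top",T([251,221]),.176),("side",S([338,47]),.176)])
lm("salttop",[("top",T([187,212]),.098),("side",S([253,148]),.098)])
lm("spicedisc",[("top",T([285,168]),.114)])
lm("tea",[("side",S([293,199]),.023)])
lm("jar",[("top",T([205,68]),.110)])
lm("jarside",[("side",S([167,55]),.110)])
lm("mugrim",[("top",T([105,140]),.1),("side",S([108,140]),.1)])
lm("tin",[("top",(436,157),.075)]);lm("greenknob",[("top",T([445,344]),.17),("side",S([603,45]),.17)]);lm("smallknob",[("top",T([321,352]),.12),("side",S([495,142]),.12)])
# board from mask
m=np.load("m_top_board_0.npy")|np.load("m_top_paste_tin_0.npy");k=cv2.findContours(m,0,1)[0];k=max(k,key=cv2.contourArea)
q=np.array([plane("top",u,.017)[:2] for u in k[:,0]],np.float32);print("board",cv2.minAreaRect(q))
ms=np.load("m_side_board_0.npy");k=max(cv2.findContours(ms,0,1)[0],key=cv2.contourArea)
q=np.array([plane("side",u,.017)[:2] for u in k[:,0]],np.float32);print("board side",cv2.minAreaRect(q))
```

```text
tray both [ 0.5924  0.0719 -0.0763] res 2.9
[[0.6107 0.1267 0.    ]
 [0.5505 0.0751 0.    ]
 [0.6021 0.015  0.    ]
 [0.6064 0.0708 0.    ]]
tray top [ 0.5947  0.0714 -0.0746] res 2.35
tray side [ 0.5889  0.0749 -0.0798] res 2.58
collar top [0.4246 0.2932 0.0125]
collar side [0.4224 0.2961 0.0125]
knob top [0.5615 0.072 ]
knob side [0.5587 0.0749]
salttop top [0.617  0.1201]
salttop side [0.6118 0.1217]
spicedisc top [0.6077 0.0158]
tea side [0.6027 0.0741]
jar top [0.7378 0.0387]
jarside side [0.7378 0.0352]
mugrim top [0.7204 0.1595]
mugrim side [0.7208 0.1593]
tin top [ 0.4754 -0.4099]
greenknob top [ 0.3794 -0.0317]
greenknob side [ 0.375  -0.0201]
smallknob top [0.4309 0.0686]
smallknob side [0.4292 0.0719]
board ((0.4981563091278076, -0.2958257794380188), (0.36197429895401, 0.23495252430438995), 80.69957733154297)
board side ((0.495012491941452, -0.2785225510597229), (0.360029011964798, 0.23698736727237701), 80.7197265625)
```

```bash
cat > ov.py <<'E'
from h import *
def ov(n,box,f,out,items,img=None):
    x0,y0,x1,y1=box;I=cv2.imread(img or f"pics/{n}0.png")[y0:y1,x0:x1];I=cv2.resize(I,None,fx=f,fy=f,interpolation=cv2.INTER_CUBIC)
    for P,c in items:
        q=((proj(n,P)-[x0,y0]+.5)*f*8).round().astype(np.int32);cv2.polylines(I,[q],False,c,1,cv2.LINE_AA,3)
    return I
def things(tray,mill,salt,spice,tea):
    w,h=.09,.098;Y=(0,255,255);M=(255,0,255);Cc=(255,255,0);G=(0,255,0)
    L=[(frame(tray,[(w,h,.014),(w,-h,.014),(-w,-h,.014),(-w,h,.014),(w,h,.014)]),Y)]
    for a in[(.014,.056),(-.042,0),(.014,-.056)]:
        c=frame(tray,[(*a,0)])[0];L.append((circ(c[0],c[1],.008,.0305),Y))
    L+=[(circ(*mill,.149,.0245),M),(circ(*mill,.0081,.029),M),(circ(*mill,.178,.006),M)]
    L+=[(circ(*salt,.0081,.022),Cc),(circ(*salt,.074,.022),Cc)]
    L+=[(circ(*spice,.0081,.0225),G),(circ(*spice,.114,.0225),G),(circ(*tea,.023,.019),(255,255,255))]
    return L
E
python3 - <<'E'
from ov import *
L=things((.5945,.0715,-.076),(.560,.0735),(.614,.121),(.608,.016),(.607,.071))
a=ov("top",(240,155,330,240),6,None,L);cv2.imwrite("pics/o1.png",a)
b=ov("side",(262,170,348,245),7,None,L);cv2.imwrite("pics/o2.png",b)
E
```

```text
(no output)
```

View pics/o1.png

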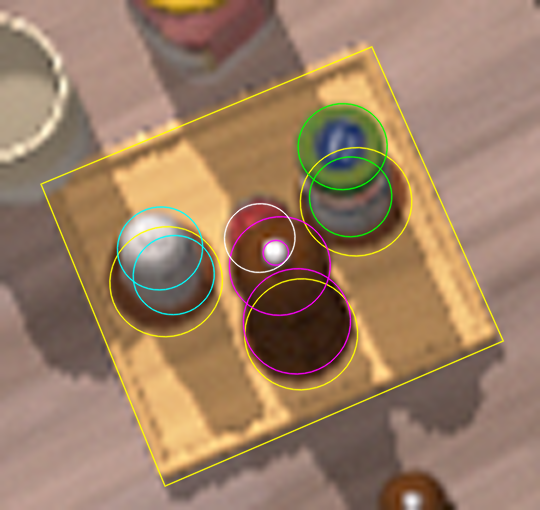

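View pics/o2.png

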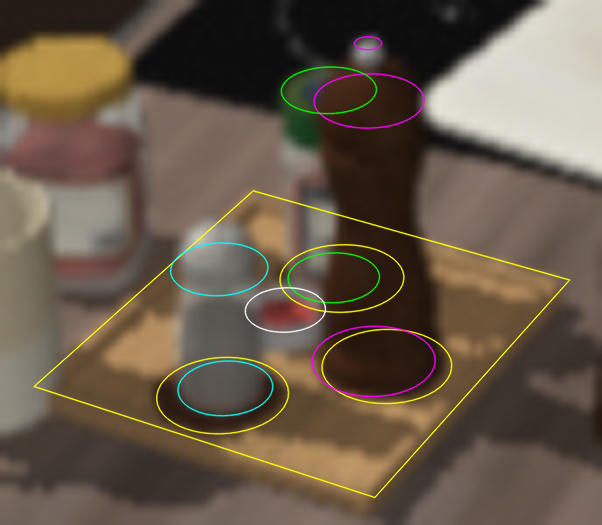

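Both overlays match the tray, and its yaw is about -0.076 rad. Estimated positions: mill (0.556,0.074), salt (0.612,0.122), spice (0.607,0.016), tea light (0.606,0.071), collar (0.4235,0.2945). Moving towards the mill.

Emit:
play_rows(translation=[[0,0,0],[0,0,0],[0,0,0],[0.025,-0.032,0],[0.025,-0.032,0],[0.025,-0.032,0],[0.025,-0.032,0],[0.025,-0.032,0],[0.025,-0.032,0],[0.025,-0.032,0],[0.025,-0.032,0],[0.025,-0.032,0],[0.025,-0.032,0],[0.01,-0.04,0],[0.01,-0.04,0],[0.01,-0.04,0],[0.01,-0.04,0],[0.01,-0.04,0],[0,0,0]], delta_rot=[[0,0,7],[0,0,7],[0,0,7],[0,0,0],[0,0,0],[0,0,0],[0,0,0],[0,0,0],[0,0,0],[0,0,0],[0,0,0],[0,0,0],[0,0,0],[0,0,0],[0,0,0],[0,0,0],[0,0,0],[0,0,0],[0,0,0]], grip=[1,1,1,1,1,1,1,1,1,1,1,1,1,1,1,1,1,1,1])

```text
clock: 4.38
tool_pos: [0.519, -0.0987, 0.3028]
eef_rot: [0.999, -0.034, 0.001, -0.001]
contact_force: [0.5, 0.4, -0.5]
opening: 1.003
finger_force: 0.0
```

```bash
cat > d.py <<'E'
import sys;from h import *
s=r.get_state();Q=R.from_quat(s["eef_rot"]);m=Q.as_matrix()
print("pos",s["tool_pos"].round(4),"yaw",np.arctan2(m[1,0],m[0,0]).round(4),"tilt",m[:,2].round(4),"t",round(s["clock"],2),"open",s["opening"].round(3))
a=sys.argv[1:]
for t in a:
    v=list(map(float,t.split(",")));print(t,"->",Q.inv().apply(np.array(v[:3])-s["tool_pos"]).round(4), "rz deg",np.degrees(np.arctan2(m[1,0],m[0,0])-v[3]).round(2) if len(v)>3 else "")
E
python3 d.py .556,.074,.303,-.076 .556,.074,.194,-.076
```

```text
Traceback (most recent call last):
  File "d.py", line 3, in <module>
    print("pos",s["tool_pos"].round(4),"yaw",np.arctan2(m[1,0],m[0,0]).round(4),"tilt",m[:,2].round(4),"t",round(s["clock"],2),"open",s["opening"].round(3))
                                                                                                                                      ^^^^^^^^^^^^^^^^^^
AttributeError: 'float' object has no attribute 'round'
```

```bash
sed -i 's/s\["opening"\].round(3)/round(s["opening"],3)/' d.py; python3 d.py .556,.074,.303,-.076 .556,.074,.194,-.076
```

```text
pos [ 0.519  -0.0987  0.3028] yaw -0.0685 tilt [ 0.0013  0.0023 -1.    ] t 4.38 open 1.003
.556,.074,.303,-.076 -> [ 0.0251 -0.1748  0.0003] rz deg 0.43
.556,.074,.194,-.076 -> [ 0.025  -0.1745  0.1093] rz deg 0.43
```

Emit:
play_rows(translation=[[0.005,-0.035,0],[0.005,-0.035,0],[0.005,-0.035,0],[0.005,-0.035,0],[0.005,-0.035,0],[0,0,0],[0,0,0.03],[0,0,0.03],[0,0,0.03],[0,0,0.019],[0,0,0],[0,0,0],[0,0,0]], delta_rot=[[0,0,0],[0,0,0],[0,0,0],[0,0,0],[0,0,0],[0,0,0],[0,0,0],[0,0,0],[0,0,0],[0,0,0],[0,0,0],[0,0,0],[0,0,0]], grip=[1,1,1,1,1,1,1,1,1,1,1,0.4,0.4], squeeze=20)

```text
clock: 6.0
tool_pos: [0.5564, 0.0692, 0.1948]
eef_rot: [0.999, -0.038, 0.001, -0.0]
contact_force: [-0.7, 0.5, -0.4]
opening: 0.797
finger_force: 0.0
```

```bash
python3 d.py
python3 - <<'E'
from h import *
for n,b in(("side",(262,130,362,245)),("top",(250,155,330,240))):
    I=r.snapshot(n);x0,y0,x1,y1=b;cv2.imwrite(f"pics/g1{n}.png",I)
    globals()[n]=cv2.resize(I[y0:y1,x0:x1],(400,int(400*(y1-y0)/(x1-x0))),interpolation=cv2.INTER_CUBIC)[:460]
h=min(side.shape[0],top.shape[0]);cv2.imwrite("pics/g1.png",np.hstack([side[-h:],top[:h]]))
E
```

```text
pos [0.5564 0.0692 0.1948] yaw -0.0763 tilt [ 0.0019  0.     -1.    ] t 6.0 open 0.797
```

View pics/g1.png

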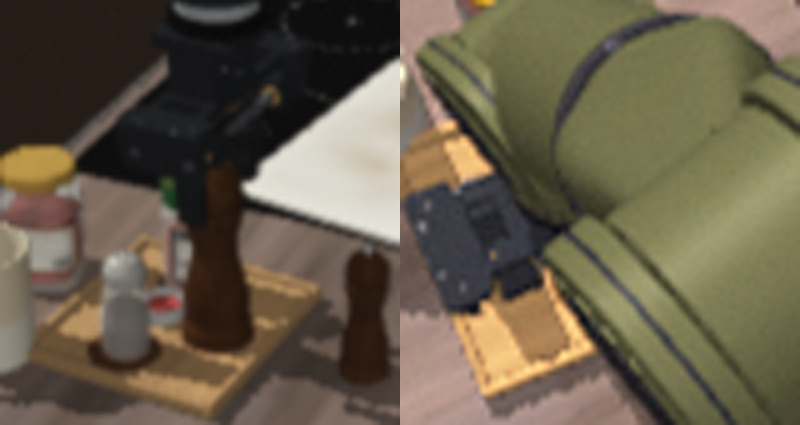

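The picture shows the fingers either side of the mill's head, with the mill still standing. I'll shift 4.5 mm towards +y, close and lift.

Emit:
play_rows(translation=[[0,-0.0045,0],[0,0,0],[0,0,0],[0,0,0],[0,0,0],[0,0,0],[0,0,0]], delta_rot=[[0,0,0],[0,0,0],[0,0,0],[0,0,0],[0,0,0],[0,0,0],[0,0,0]], grip=[0.4,0.4,0.2,0.1,-0.2,-0.4,-0.4], squeeze=20)

```text
clock: 6.98
tool_pos: [0.5562, 0.0743, 0.1937]
eef_rot: [0.999, -0.038, 0.0, -0.0]
contact_force: [-0.3, 0.5, 1.6]
opening: 0.537
finger_force: 19.8
```

Emit:
play_rows(translation=[[0,0,-0.015],[0,0,-0.03],[0,0,-0.035],[0,0,-0.035],[0,0,-0.015],[0,0.01,0],[0.004,0.03,0],[0.004,0.035,0],[0.004,0.035,0],[0.004,0.035,0],[0.004,0.035,0],[0.004,0.035,0],[0.004,0.035,0],[0.004,0.03,0],[0.002,0.012,0],[0,0,0],[0,0,0]], delta_rot=[[0,0,0],[0,0,0],[0,0,0],[0,0,0],[0,0,0],[0,0,0],[0,0,0],[0,0,0],[0,0,0],[0,0,0],[0,0,0],[0,0,0],[0,0,0],[0,0,0],[0,0,0],[0,0,0],[0,0,0]], grip=[-0.4,-0.4,-0.4,-0.4,-0.4,-0.4,-0.4,-0.4,-0.4,-0.4,-0.4,-0.4,-0.4,-0.4,-0.4,-0.4,-0.4])

```text
clock: 9.1
tool_pos: [0.5681, -0.2176, 0.3233]
eef_rot: [0.999, -0.037, -0.0, -0.001]
contact_force: [-0.1, -0.4, -2.7]
opening: 0.538
finger_force: 19.9
```

```bash
python3 d.py .568,-.221,.205,-.076
python3 - <<'E'
from h import *
a=r.snapshot("side");t=r.snapshot("top");cv2.imwrite("pics/s2.png",a);cv2.imwrite("pics/t2.png",t)
A=cv2.resize(a[110:260,255:425],None,fx=3,fy=3,interpolation=2);B=cv2.resize(t[130:280,200:300],None,fx=2.8,fy=3,interpolation=2)
cv2.imwrite("pics/g2.png",np.hstack([A,B]))
E
```

```text
pos [ 0.5681 -0.2176  0.3233] yaw -0.0734 tilt [-8.0e-04  1.7e-03 -1.0e+00] t 9.1 open 0.538
.568,-.221,.205,-.076 -> [0.0003 0.0035 0.1183] rz deg 0.15
```

View pics/g2.png

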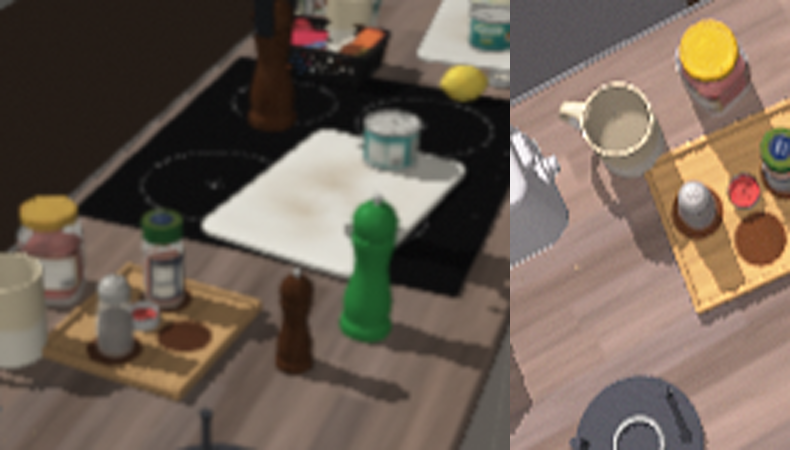

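The mill is held upright over the board. The tray's mill round at side crop (185,335) and the red tea light at (147,315) are now clear. Setting the mill down.

Emit:
play_rows(translation=[[0,0.0035,0.03],[0,0,0.035],[0,0,0.03],[0,0,0.018],[0,0,0.004],[0,0,0],[0,0,0.001],[0,0,0]], delta_rot=[[0,0,0],[0,0,0],[0,0,0],[0,0,0],[0,0,0],[0,0,0],[0,0,0],[0,0,0]], grip=[-0.4,-0.4,-0.4,-0.4,-0.4,-0.4,-0.4,-0.4])

```text
clock: 10.2
tool_pos: [0.5681, -0.2232, 0.2065]
eef_rot: [0.999, -0.038, 0.001, 0.0]
contact_force: [-0.9, -0.1, -2.3]
opening: 0.542
finger_force: 19.9
```

```bash
python3 d.py
python3 - <<'E'
from h import *
# refined measurements from frames taken with mill away
T=cv2.imread("pics/t2.png");S=cv2.imread("pics/s2.png")
r.snapshot("top")
for n,I,bx in(("top",T,(240,155,330,240)),("side",S,(262,170,350,245))):
    x0,y0,x1,y1=bx;hsv=cv2.cvtColor(I,cv2.COLOR_BGR2HSV)[y0:y1,x0:x1].astype(int);b=I[y0:y1,x0:x1].astype(int)
    red=((hsv[...,0]<8)|(hsv[...,0]>172))&(hsv[...,1]>140)&(hsv[...,2]>120)
    grn=(hsv[...,0]>35)&(hsv[...,0]<90)&(hsv[...,1]>80)
    for nm,m,z in(("red",red,.022),("green",grn,.1)):
        k,l,st,ce=cv2.connectedComponentsWithStats(m.astype(np.uint8));i=1+st[1:,4].argmax();c=ce[i]+[x0,y0];print(n,nm,st[i],c.round(1),plane(n,c,z).round(4)[:2])
E
```

```text
pos [ 0.5681 -0.2232  0.2065] yaw -0.0756 tilt [ 1.3e-03 -5.0e-04 -1.0e+00] t 10.2 open 0.542
top red [38 34 11 10 86] [283.3 193.4] [0.6084 0.0684]
top green [50 18 14 15 90] [296.3 180.5] [0.6073 0.0177]
side red [38 43  6  3  9] [302.9 214.4] [0.6036 0.0729]
side green [ 40  10  14  11 102] [308.8 185.6] [0.6082 0.0136]
```

Emit:
play_rows(translation=[[0,0,0.002],[0,0,0.001],[0,0,0.001],[0,0,0]], delta_rot=[[0,0,0],[0,0,0],[0,0,0],[0,0,0]], grip=[-0.4,-0.4,-0.4,-0.4])

```text
clock: 10.75
tool_pos: [0.5682, -0.2231, 0.2023]
eef_rot: [0.999, -0.038, 0.001, 0.0]
contact_force: [-0.4, 1.5, 3.4]
opening: 0.539
finger_force: 19.6
```

Emit:
play_rows(translation=[[0,0,0],[0,0,0],[0,0,-0.02],[0,0,-0.035],[0,0,-0.025],[0.002,-0.02,0],[0.003,-0.035,0],[0.003,-0.035,0],[0.003,-0.035,0],[0.003,-0.035,0],[0.003,-0.035,0],[0.003,-0.03,0],[0.001,-0.017,0],[0,0,0],[0,0,0]], delta_rot=[[0,0,0],[0,0,0],[0,0,0],[0,0,0],[0,0,0],[0,0,0],[0,0,0],[0,0,0],[0,0,0],[0,0,0],[0,0,0],[0,0,0],[0,0,0],[0,0,0],[0,0,0]], grip=[0.4,0.7,0.7,0.7,0.7,0.7,0.7,0.7,0.7,0.7,0.7,0.7,0.7,0.7,0.7])

```text
clock: 12.62
tool_pos: [0.6066, 0.015, 0.2814]
eef_rot: [0.999, -0.039, -0.0, 0.001]
contact_force: [0.5, -1.3, -0.1]
opening: 0.846
finger_force: 0.0
```

```bash
python3 d.py .6075,.016,.134,-.076
```

```text
pos [0.6066 0.015  0.2814] yaw -0.0776 tilt [-8.0e-04 -1.5e-03 -1.0e+00] t 12.62 open 0.846
.6075,.016,.134,-.076 -> [ 0.0009 -0.0013  0.1474] rz deg -0.09
```

Emit:
play_rows(translation=[[0.001,0,0.02],[0,0,0.035],[0,0,0.035],[0,0,0.035],[0,0,0.02],[0,0,0],[0,0,0],[0,0,0],[0,0,0],[0,0,0],[0,0,0],[0,0,0]], delta_rot=[[0,0,0],[0,0,0],[0,0,0],[0,0,0],[0,0,0],[0,0,0],[0,0,0],[0,0,0],[0,0,0],[0,0,0],[0,0,0],[0,0,0]], grip=[0.7,0.7,0.7,0.7,0.7,0.7,0.4,0.2,0.1,0,-0.4,-0.4], squeeze=15)

```text
clock: 14.12
tool_pos: [0.6085, 0.0168, 0.1373]
eef_rot: [0.999, -0.038, 0.001, -0.0]
contact_force: [0.2, 1.3, 5.2]
opening: 0.515
finger_force: 15.0
```

Emit:
play_rows(translation=[[0,0,-0.015],[0,0,-0.03],[0,0,-0.035],[0,0,-0.035],[0,0,-0.015],[-0.007,0.015,0],[-0.016,0.033,0],[-0.016,0.033,0],[-0.016,0.033,0],[-0.016,0.033,0],[-0.016,0.033,0],[-0.016,0.033,0],[-0.016,0.033,0],[-0.016,0.033,0],[-0.01,0.02,0],[0,0,0],[0,0,0]], delta_rot=[[0,0,0],[0,0,0],[0,0,0],[0,0,0],[0,0,0],[0,0,0],[0,0,0],[0,0,0],[0,0,0],[0,0,0],[0,0,0],[0,0,0],[0,0,0],[0,0,0],[0,0,0],[0,0,0],[0,0,0]], grip=[-0.4,-0.4,-0.4,-0.4,-0.4,-0.4,-0.4,-0.4,-0.4,-0.4,-0.4,-0.4,-0.4,-0.4,-0.4,-0.4,-0.4])

```text
clock: 16.25
tool_pos: [0.4406, -0.2696, 0.266]
eef_rot: [0.999, -0.037, -0.001, -0.001]
contact_force: [0.6, 0.7, -1.3]
opening: 0.516
finger_force: 15.0
```

```bash
python3 d.py .439,-.27,.149,-.076
```

```text
pos [ 0.4406 -0.2696  0.266 ] yaw -0.0749 tilt [-0.0012  0.0015 -1.    ] t 16.25 open 0.516
.439,-.27,.149,-.076 -> [-0.0014  0.0007  0.117 ] rz deg 0.06
```

Emit:
play_rows(translation=[[0,0,0.02],[0,0,0.035],[0,0,0.035],[0,0,0.02],[0,0,0.005],[0,0,0],[0,0,0]], delta_rot=[[0,0,0],[0,0,0],[0,0,0],[0,0,0],[0,0,0],[0,0,0],[0,0,0]], grip=[-0.4,-0.4,-0.4,-0.4,-0.4,-0.4,-0.4])

```text
clock: 17.12
tool_pos: [0.4414, -0.2706, 0.1526]
eef_rot: [0.999, -0.038, 0.001, 0.0]
contact_force: [0.1, 0.1, -1.1]
opening: 0.516
finger_force: 15.0
```

Emit:
play_rows(translation=[[0,0,0.003],[0,0,0.002],[0,0,0.001],[0,0,0]], delta_rot=[[0,0,0],[0,0,0],[0,0,0],[0,0,0]], grip=[-0.4,-0.4,-0.4,-0.4])

```text
clock: 17.62
tool_pos: [0.441, -0.2706, 0.146]
eef_rot: [0.999, -0.038, 0.0, 0.0]
contact_force: [-0.2, 0.6, 2.5]
opening: 0.515
finger_force: 15.0
```

Emit:
play_rows(translation=[[0,0,0],[0,0,0],[0,0,-0.02],[0,0,-0.035],[0,0,-0.035],[0,0,-0.02],[0.008,-0.022,0],[0.012,-0.035,0],[0.012,-0.035,0],[0.012,-0.035,0],[0.012,-0.035,0],[0.012,-0.035,0],[0.012,-0.035,0],[0.012,-0.035,0],[0.012,-0.035,0],[0.012,-0.035,0],[0.012,-0.035,0],[0.012,-0.035,0],[0,0,0],[0,0,0]], delta_rot=[[0,0,0],[0,0,0],[0,0,0],[0,0,0],[0,0,0],[0,0,0],[0,0,0],[0,0,0],[0,0,0],[0,0,0],[0,0,0],[0,0,0],[0,0,0],[0,0,0],[0,0,0],[0,0,0],[0,0,0],[0,0,0],[0,0,0],[0,0,0]], grip=[0.3,0.5,0.5,0.5,0.5,0.5,0.5,0.5,0.5,0.5,0.5,0.5,0.5,0.5,0.5,0.5,0.5,0.5,0.5,0.5])

```text
clock: 20.12
tool_pos: [0.6107, 0.1235, 0.2554]
eef_rot: [0.999, -0.038, -0.0, 0.001]
contact_force: [-0.3, -0.4, -0.1]
opening: 0.753
finger_force: 0.0
```

```bash
python3 d.py .612,.122,.117,-.076
python3 - <<'E'
from ov import *
L=things((.5945,.0715,-.076),(.556,.0742),(.612,.1225),(.6085,.016),(.607,.0705))
a=ov("top",(245,165,310,230),6,None,L,"pics/t2.png");b=ov("side",(270,175,340,240),6,None,L,"pics/s2.png")
cv2.imwrite("pics/o3.png",np.hstack([a,b]))
E
```

```text
pos [0.6107 0.1235 0.2554] yaw -0.0764 tilt [-0.001  -0.0015 -1.    ] t 20.12 open 0.753
.612,.122,.117,-.076 -> [0.0015 0.0012 0.1384] rz deg -0.02
```

View pics/o3.png

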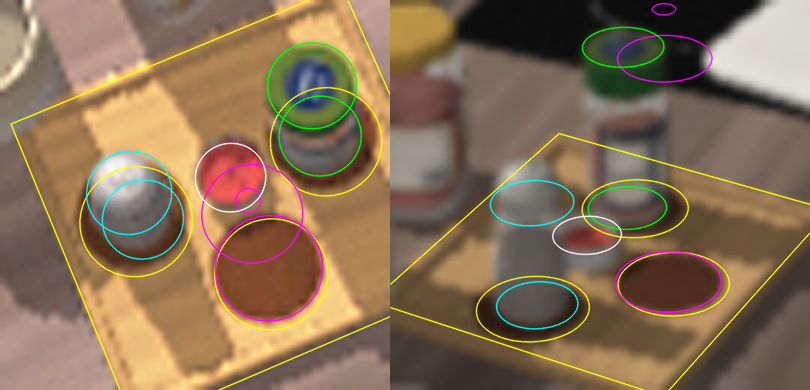

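The overlay with the mill gone shows the salt, spice, tea light and mill round all lying on their circles within about 2 mm. Gripping the salt next.

Emit:
play_rows(translation=[[0.001,0.001,0.02],[0,0,0.035],[0,0,0.035],[0,0,0.035],[0,0,0.013],[0,0,0],[0,0,0],[0,0,0],[0,0,0],[0,0,0],[0,0,0],[0,0,0]], delta_rot=[[0,0,0],[0,0,0],[0,0,0],[0,0,0],[0,0,0],[0,0,0],[0,0,0],[0,0,0],[0,0,0],[0,0,0],[0,0,0],[0,0,0]], grip=[0.5,0.5,0.5,0.5,0.5,0.5,0.4,0.2,0.1,0,-0.4,-0.4], squeeze=15)

```text
clock: 21.62
tool_pos: [0.6123, 0.1239, 0.1179]
eef_rot: [0.999, -0.038, 0.0, -0.0]
contact_force: [-0.0, 0.3, 1.5]
opening: 0.416
finger_force: 14.9
```

Emit:
play_rows(translation=[[0,0,-0.01],[0,0,-0.02],[0,0,-0.03],[0,0,-0.035],[0,0,-0.015],[-0.007,0.015,0],[-0.014,0.032,0],[-0.014,0.032,0],[-0.014,0.032,0],[-0.014,0.032,0],[-0.014,0.032,0],[-0.014,0.032,0],[-0.014,0.032,0],[-0.014,0.032,0],[-0.014,0.026,0],[0,0,0],[0,0,0]], delta_rot=[[0,0,0],[0,0,0],[0,0,0],[0,0,0],[0,0,0],[0,0,0],[0,0,0],[0,0,0],[0,0,0],[0,0,0],[0,0,0],[0,0,0],[0,0,0],[0,0,0],[0,0,0],[0,0,0],[0,0,0]], grip=[-0.5,-0.5,-0.5,-0.5,-0.5,-0.5,-0.5,-0.5,-0.5,-0.5,-0.5,-0.5,-0.5,-0.5,-0.5,-0.5,-0.5])

```text
clock: 23.75
tool_pos: [0.4565, -0.1621, 0.2272]
eef_rot: [0.999, -0.038, -0.001, -0.0]
contact_force: [0.5, -0.3, 0.0]
opening: 0.415
finger_force: 14.7
```

```bash
python3 d.py .457,-.162,.130,-.076
python3 - <<'E'
from h import *
a=r.snapshot("side");cv2.imwrite("pics/s3.png",a)
cv2.imwrite("pics/g3.png",cv2.resize(a[110:260,255:425],None,fx=3.5,fy=3.5,interpolation=2))
E
```

```text
pos [ 0.4565 -0.1621  0.2272] yaw -0.0756 tilt [-1.1e-03  8.0e-04 -1.0e+00] t 23.75 open 0.415
.457,-.162,.130,-.076 -> [ 0.0006 -0.0001  0.0972] rz deg 0.02
```

View pics/g3.png

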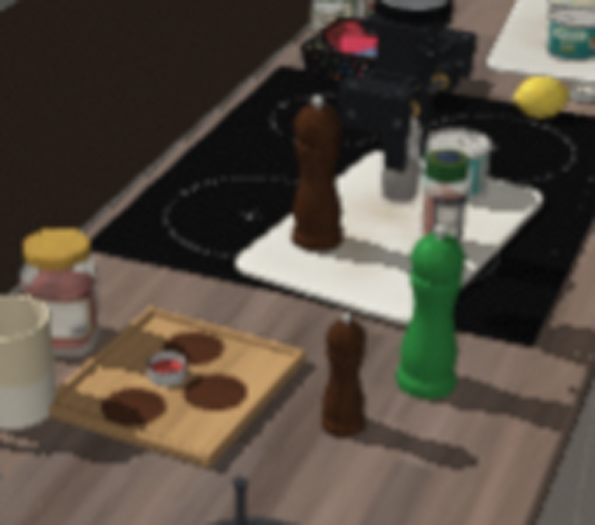

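The mill stands at (318,180) and the spice jar at (445,190), both on the board. The salt is in the gripper, and the tea light is free on the tray at (166,368). Lowering the salt.

Emit:
play_rows(translation=[[0,0,0.02],[0,0,0.03],[0,0,0.03],[0,0,0.013],[0,0,0.001],[0,0,0],[0,0,0]], delta_rot=[[0,0,0],[0,0,0],[0,0,0],[0,0,0],[0,0,0],[0,0,0],[0,0,0]], grip=[-0.5,-0.5,-0.5,-0.5,-0.5,-0.5,-0.5])

```text
clock: 24.68
tool_pos: [0.4575, -0.1627, 0.1346]
eef_rot: [0.999, -0.038, 0.001, 0.0]
contact_force: [-0.2, -0.2, -0.6]
opening: 0.419
finger_force: 14.7
```

Emit:
play_rows(translation=[[0,0,0.004],[0,0,0.002],[0,0,0.0015],[0,0,0]], delta_rot=[[0,0,0],[0,0,0],[0,0,0],[0,0,0]], grip=[-0.5,-0.5,-0.5,-0.5])

```text
clock: 25.18
tool_pos: [0.4572, -0.1626, 0.1264]
eef_rot: [0.999, -0.038, 0.0, 0.0]
contact_force: [-1.1, 0.6, 2.9]
opening: 0.412
finger_force: 14.9
```

Emit:
play_rows(translation=[[0,0,0],[0,0,0],[0,0,-0.02],[0,0,-0.035],[0,0,-0.025],[0.011,-0.02,0],[0.018,-0.032,0],[0.018,-0.032,0],[0.018,-0.032,0],[0.018,-0.032,0],[0.018,-0.032,0],[0.018,-0.032,0],[0.012,-0.03,0],[0,0,0],[0,0,0]], delta_rot=[[0,0,0],[0,0,0],[0,0,0],[0,0,0],[0,0,0],[0,0,0],[0,0,0],[0,0,0],[0,0,0],[0,0,0],[0,0,0],[0,0,0],[0,0,0],[0,0,0],[0,0,0]], grip=[0.3,0.5,0.5,0.5,0.5,0.4,0.4,0.4,0.4,0.4,0.4,0.4,0.4,0.4,0.4])

```text
clock: 27.05
tool_pos: [0.6052, 0.0676, 0.2059]
eef_rot: [0.999, -0.038, -0.001, 0.001]
contact_force: [0.2, 0.3, 0.4]
opening: 0.7
finger_force: 0.0
```

```bash
python3 d.py .606,.0705,.079,-.076
python3 - <<'E'
from h import *
a=r.snapshot("side");cv2.imwrite("pics/s4.png",a)
hsv=cv2.cvtColor(a,cv2.COLOR_BGR2HSV)[195:240,270:340].astype(int)
m=((hsv[...,0]<8)|(hsv[...,0]>172))&(hsv[...,1]>140)&(hsv[...,2]>100)
ys,xs=np.nonzero(m);c=(xs.mean()+270,ys.mean()+195);print(len(xs),c,plane("side",c,.022).round(4))
for d in r.silhouettes("side","tea_light")[:2]:
    ys,xs=np.nonzero(d["pixels"]);print(d["confidence"],len(xs),xs.min(),xs.max(),ys.min(),ys.max())
    p=proj("side",np.r_[circ(.606,.0705,.023,.019),circ(.606,.0705,.008,.019)]);print("model",p.min(0),p.max(0))
E
```

```text
pos [0.6052 0.0676 0.2059] yaw -0.0766 tilt [-0.0013 -0.0014 -1.    ] t 27.05 open 0.7
.606,.0705,.079,-.076 -> [ 0.0007 -0.0032  0.1269] rz deg -0.03
14 (np.float64(302.42857142857144), np.float64(214.14285714285714)) [0.6058 0.0719 0.022 ]
0.41 81 297 307 212 220
model [296.82516441 210.53156322] [308.35711154 220.64254881]
```

Emit:
play_rows(translation=[[0.001,-0.003,0.02],[0,0,0.035],[0,0,0.035],[0,0,0.025],[0,0,0.008],[0,0,0],[0,0,0]], delta_rot=[[0,0,0],[0,0,0],[0,0,0],[0,0,0],[0,0,0],[0,0,0],[0,0,0]], grip=[0.4,0.4,0.4,0.4,0.4,0.4,0.4])

```text
clock: 28.02
tool_pos: [0.6078, 0.0717, 0.0841]
eef_rot: [0.999, -0.038, 0.001, -0.0]
contact_force: [0.2, 0.6, 0.2]
opening: 0.698
finger_force: 0.0
```

Emit:
play_rows(translation=[[-0.001,0.001,0.003],[0,0,0.0015],[0,0,0],[0,0,0],[0,0,0],[0,0,0],[0,0,0],[0,0,0]], delta_rot=[[0,0,0],[0,0,0],[0,0,0],[0,0,0],[0,0,0],[0,0,0],[0,0,0],[0,0,0]], grip=[0.4,0.4,0.4,0.1,0,-0.1,-0.3,-0.3], squeeze=8)

```text
clock: 29.02
tool_pos: [0.6061, 0.0709, 0.0787]
eef_rot: [0.999, -0.038, 0.0, 0.0]
contact_force: [0.5, 1.2, -0.2]
opening: 0.415
finger_force: 8.0
```

Emit:
play_rows(translation=[[0,0,-0.01],[0,0,-0.02],[0,0,-0.03],[0,0,-0.03],[0,0,-0.01],[-0.01,-0.01,0],[-0.025,-0.026,0],[-0.03,-0.032,0],[-0.03,-0.032,0],[-0.03,-0.032,0],[-0.03,-0.032,0],[-0.025,-0.026,0],[-0.014,-0.014,0],[0,0,0],[0,0,0]], delta_rot=[[0,0,0],[0,0,0],[0,0,0],[0,0,0],[0,0,0],[0,0,0],[0,0,0],[0,0,0],[0,0,0],[0,0,0],[0,0,0],[0,0,0],[0,0,0],[0,0,0],[0,0,0]], grip=[-0.3,-0.3,-0.3,-0.3,-0.3,-0.3,-0.3,-0.3,-0.3,-0.3,-0.3,-0.3,-0.3,-0.3,-0.3])

```text
clock: 30.9
tool_pos: [0.4282, 0.288, 0.1782]
eef_rot: [0.999, -0.038, -0.0, 0.001]
contact_force: [0.2, -0.8, -0.0]
opening: 0.423
finger_force: 8.0
```

```bash
python3 - <<'E'
from h import *
for n,f,(x0,y0,x1,y1) in(("top","t2",(225,258,268,300)),("side","s2",(306,258,348,290))):
    I=cv2.imread(f"pics/{f}.png")[y0:y1,x0:x1]; g=cv2.cvtColor(I,cv2.COLOR_BGR2GRAY)
    k,l,st,ce=cv2.connectedComponentsWithStats((g>125).astype(np.uint8),connectivity=8)
    i=1+st[1:,4].argmax();ys,xs=np.nonzero(l==i);P=np.c_[xs+x0,ys+y0].astype(np.float32)
    W=np.array([plane(n,u,.0125)[:2] for u in P])
    s=least_squares(lambda p:np.hypot(*(W-p[:2]).T)-p[2],[.4235,.2945,.027]);print(n,len(xs),s.x.round(4),"rms",s.fun.std().round(4))
E
python3 d.py .4235,.2945,.079,-.076
```

```text
top 97 [0.4261 0.2935 0.0265] rms 0.0017
side 14 [0.4271 0.3031 0.019 ] rms 0.0014
pos [0.4282 0.288  0.1782] yaw -0.0766 tilt [-4.0e-04 -1.4e-03 -1.0e+00] t 30.9 open 0.423
.4235,.2945,.079,-.076 -> [-0.0051 -0.0063  0.0992] rz deg -0.03
```

Emit:
play_rows(translation=[[-0.0026,-0.0056,0.01],[0,0,0.025],[0,0,0.03],[0,0,0.018],[0,0,0],[0,0,0]], delta_rot=[[0,0,0],[0,0,0],[0,0,0],[0,0,0],[0,0,0],[0,0,0]], grip=[-0.3,-0.3,-0.3,-0.3,-0.3,-0.3])

```text
clock: 31.65
tool_pos: [0.4263, 0.2947, 0.0962]
eef_rot: [0.999, -0.038, 0.0, -0.0]
contact_force: [-0.3, 0.4, -0.3]
opening: 0.424
finger_force: 8.0
```

```bash
python3 d.py .426,.2935,.079,-.076
python3 - <<'E'
from h import *
I=[]
for n,(x0,y0,x1,y1) in(("side",(295,215,355,305)),("top",(215,240,275,310))):
    a=r.snapshot(n);I.append(cv2.resize(a[y0:y1,x0:x1],(390,560),interpolation=2))
cv2.imwrite("pics/g4.png",np.hstack(I))
E
```

```text
pos [0.4263 0.2947 0.0962] yaw -0.0761 tilt [ 8.e-04  3.e-04 -1.e+00] t 31.65 open 0.424
.426,.2935,.079,-.076 -> [-0.0002  0.0013  0.0172] rz deg -0.01
```

View pics/g4.png

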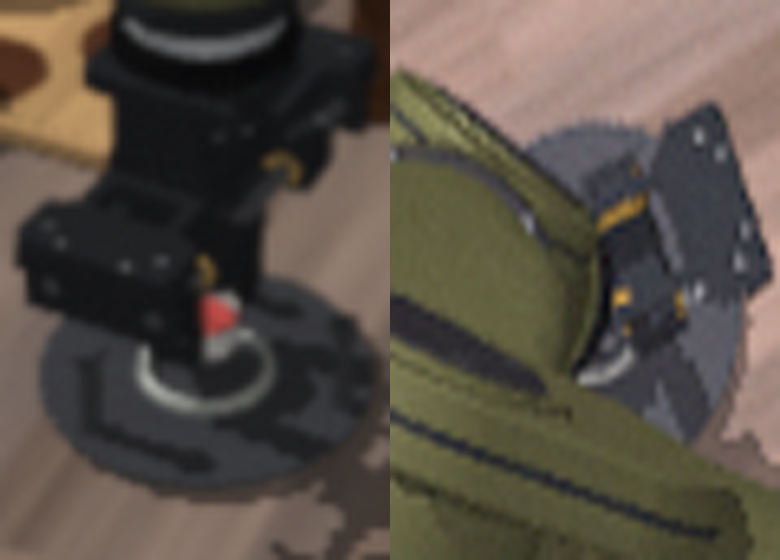

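The picture shows the tea light held level over the collar, slightly above it at side crop (220,315). Lowering it in.

Emit:
play_rows(translation=[[0,0.001,0.004],[0,0,0.004],[0,0,0.003],[0,0,0.003],[0,0,0],[0,0,0]], delta_rot=[[0,0,0],[0,0,0],[0,0,0],[0,0,0],[0,0,0],[0,0,0]], grip=[-0.3,-0.3,-0.3,-0.3,-0.3,-0.3])

```text
clock: 32.5
tool_pos: [0.4258, 0.2937, 0.0817]
eef_rot: [0.999, -0.038, 0.0, 0.0]
contact_force: [0.7, 0.3, -0.3]
opening: 0.423
finger_force: 8.0
```

Emit:
play_rows(translation=[[0,0,0.0015],[0,0,0.001],[0,0,0.0005],[0,0,0]], delta_rot=[[0,0,0],[0,0,0],[0,0,0],[0,0,0]], grip=[-0.3,-0.3,-0.3,-0.3])

```text
clock: 33.0
tool_pos: [0.4258, 0.2937, 0.0787]
eef_rot: [0.999, -0.038, 0.0, 0.0]
contact_force: [0.6, 1.4, -0.4]
opening: 0.421
finger_force: 8.0
```

Same height as at the pick-up, so I release (opening just past the cup) and rise.

Emit:
play_rows(translation=[[0,0,0],[0,0,0],[0,0,0],[0,0,-0.01],[0,0,-0.025],[0,0,-0.035],[0,0,-0.035],[0,0,-0.02],[0.02,0.02,0],[0.03,0.03,0],[0.03,0.03,0],[0.03,0.04,0],[0.03,0.04,0],[0,0.03,0],[0,0,0]], delta_rot=[[0,0,0],[0,0,0],[0,0,0],[0,0,0],[0,0,0],[0,0,0],[0,0,0],[0,0,0],[0,0,0],[0,0,0],[0,0,0],[0,0,0],[0,0,0],[0,0,0],[0,0,0]], grip=[0,0.2,0.2,0.2,0.2,0.2,0.2,0.2,0.2,0.2,0.2,0.2,0.2,0.2,0.2])

```text
clock: 34.88
tool_pos: [0.5509, 0.0902, 0.2043]
eef_rot: [0.999, -0.041, -0.0, 0.001]
contact_force: [-0.5, 0.9, 1.0]
opening: 0.6
finger_force: 0.0
```

```bash
python3 d.py .4572,-.1626,.126,-.076
python3 - <<'E'
from h import *
a=r.snapshot("side");t=r.snapshot("top");cv2.imwrite("pics/s5.png",a);cv2.imwrite("pics/t5.png",t)
A=cv2.resize(a[250:300,295:360],None,fx=6,fy=6,interpolation=2);B=cv2.resize(t[253:303,215:280],None,fx=6,fy=6,interpolation=2)
cv2.imwrite("pics/g5.png",np.hstack([A,B]))
E
```

```text
pos [0.5509 0.0902 0.2043] yaw -0.0813 tilt [-3.0e-04 -2.1e-03 -1.0e+00] t 34.88 open 0.6
.4572,-.1626,.126,-.076 -> [-0.0729  0.2594  0.0788] rz deg -0.3
```

View pics/g5.png

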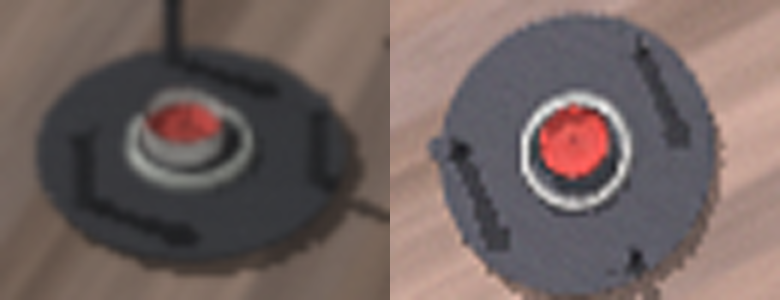

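Run:
```python
from h import *
for n,f,(x0,y0,x1,y1) in(("top","t5",(215,253,280,303)),("side","s5",(295,250,360,300))):
    I=cv2.imread(f"pics/{f}.png")[y0:y1,x0:x1];h=cv2.cvtColor(I,cv2.COLOR_BGR2HSV).astype(int)
    m=((h[...,0]<10)|(h[...,0]>170))&(h[...,1]>110)&(h[...,2]>80)
    ys,xs=np.nonzero(m);c=(xs.mean()+x0,ys.mean()+y0)
    print(n,len(xs),np.round(c,1),"tea z.022",plane(n,c,.022).round(4)[:2],"if z.026",plane(n,c,.026).round(4)[:2],"width",xs.max()-xs.min()+1,ys.max()-ys.min()+1)
```

```text
top 108 [245.2 276.2] tea z.022 [0.429  0.2912] if z.026 [0.4286 0.2906] width 11 12
side 49 [325.4 270. ] tea z.022 [0.4259 0.2951] if z.026 [0.4241 0.2993] width 12 5
```

The candle is seated in the collar: both views put it about 3.5 mm off centre at the right height, inside the 5 mm play. Fetching the salt next.

Emit:
play_rows(translation=[[-0.004,0.019,0],[-0.009,0.032,0],[-0.01,0.035,0],[-0.01,0.035,0],[-0.01,0.035,0],[-0.01,0.035,0],[-0.01,0.035,0],[-0.01,0.033,0],[0,0,0],[0,0,0],[0,0,0.02],[0,0,0.03],[0,0,0.02],[0,0,0],[0,0,0]], delta_rot=[[0,0,-0.3],[0,0,0],[0,0,0],[0,0,0],[0,0,0],[0,0,0],[0,0,0],[0,0,0],[0,0,0],[0,0,0],[0,0,0],[0,0,0],[0,0,0],[0,0,0],[0,0,0]], grip=[0.5,0.5,0.5,0.5,0.5,0.5,0.5,0.5,0.5,0.5,0.5,0.5,0.5,0.5,0.5])

```text
clock: 36.85
tool_pos: [0.4605, -0.1588, 0.1343]
eef_rot: [0.999, -0.034, 0.0, -0.0]
contact_force: [0.2, -0.6, -0.3]
opening: 0.753
finger_force: 0.0
```

```bash
python3 d.py .4572,-.1626,.1264,-.076
```

```text
pos [ 0.4605 -0.1588  0.1343] yaw -0.0689 tilt [ 9.e-04  1.e-04 -1.e+00] t 36.85 open 0.753
.4572,-.1626,.1264,-.076 -> [-0.003   0.0041  0.0079] rz deg 0.41
```

Emit:
play_rows(translation=[[-0.003,0.004,0.004],[0,0,0.004],[0,0,0],[0,0,0],[0,0,0],[0,0,0],[0,0,0],[0,0,0]], delta_rot=[[0,0,0.4],[0,0,0],[0,0,0],[0,0,0],[0,0,0],[0,0,0],[0,0,0],[0,0,0]], grip=[0.5,0.5,0.5,0.2,0,-0.2,-0.5,-0.5], squeeze=15)

```text
clock: 37.85
tool_pos: [0.4567, -0.163, 0.1258]
eef_rot: [0.999, -0.039, 0.0, -0.0]
contact_force: [0.8, 1.8, 1.3]
opening: 0.416
finger_force: 15.0
```

```bash
python3 d.py .6123,.1239,.1264,-.076
```

```text
pos [ 0.4567 -0.163   0.1258] yaw -0.0771 tilt [ 2.e-04  2.e-04 -1.e+00] t 37.85 open 0.416
.6123,.1239,.1264,-.076 -> [ 0.133  -0.298  -0.0005] rz deg -0.06
```

Emit:
play_rows(translation=[[0,0,-0.01],[0,0,-0.025],[0,0,-0.035],[0,0,-0.02],[0.007,-0.016,0],[0.014,-0.031,0],[0.014,-0.031,0],[0.014,-0.031,0],[0.014,-0.031,0],[0.014,-0.031,0],[0.014,-0.031,0],[0.014,-0.031,0],[0.014,-0.031,0],[0.014,-0.031,0],[0,-0.003,0],[0,0,0],[0,0,0]], delta_rot=[[0,0,0],[0,0,0],[0,0,0],[0,0,0],[0,0,0],[0,0,0],[0,0,0],[0,0,0],[0,0,0],[0,0,0],[0,0,0],[0,0,0],[0,0,0],[0,0,0],[0,0,0],[0,0,0],[0,0,0]], grip=[-0.5,-0.5,-0.5,-0.5,-0.5,-0.5,-0.5,-0.5,-0.5,-0.5,-0.5,-0.5,-0.5,-0.5,-0.5,-0.5,-0.5])

```text
clock: 39.98
tool_pos: [0.6118, 0.1216, 0.2158]
eef_rot: [0.999, -0.04, -0.0, 0.001]
contact_force: [0.2, -0.4, -1.6]
opening: 0.414
finger_force: 14.7
```

```bash
python3 d.py .6118,.1238,.1264,-.076
```

```text
pos [0.6118 0.1216 0.2158] yaw -0.0796 tilt [-8.0e-04 -1.5e-03 -1.0e+00] t 39.98 open 0.414
.6118,.1238,.1264,-.076 -> [-0.0001 -0.0023  0.0894] rz deg -0.21
```

Emit:
play_rows(translation=[[0,-0.002,0.02],[0,0,0.03],[0,0,0.028],[0,0,0.01],[0,0,0],[0,0,0],[0,0,0]], delta_rot=[[0,0,-0.2],[0,0,0],[0,0,0],[0,0,0],[0,0,0],[0,0,0],[0,0,0]], grip=[-0.5,-0.5,-0.5,-0.5,-0.5,-0.5,-0.5])

```text
clock: 40.85
tool_pos: [0.6131, 0.1256, 0.1288]
eef_rot: [0.999, -0.037, 0.001, -0.0]
contact_force: [-0.2, 0.0, -1.4]
opening: 0.414
finger_force: 14.7
```

```bash
python3 d.py .6118,.1238,.1175,-.076
```

```text
pos [0.6131 0.1256 0.1288] yaw -0.0741 tilt [ 1.9e-03  4.0e-04 -1.0e+00] t 40.85 open 0.414
.6118,.1238,.1175,-.076 -> [-0.0012  0.0019  0.0113] rz deg 0.11
```

Emit:
play_rows(translation=[[-0.001,0.002,0.004],[0,0,0.004],[0,0,0.002],[0,0,0],[0,0,0]], delta_rot=[[0,0,0],[0,0,0],[0,0,0],[0,0,0],[0,0,0]], grip=[-0.5,-0.5,-0.5,-0.5,-0.5])

```text
clock: 41.48
tool_pos: [0.6113, 0.1237, 0.1177]
eef_rot: [0.999, -0.037, 0.0, 0.0]
contact_force: [0.2, 0.5, -0.6]
opening: 0.416
finger_force: 14.7
```

Emit:
play_rows(translation=[[0.0005,0,0.001],[0,0,0],[0,0,0],[0,0,0],[0,0,-0.02],[0,0,-0.035],[0,0,-0.035],[0,0,-0.03],[0,0,0]], delta_rot=[[0,0,0],[0,0,0],[0,0,0],[0,0,0],[0,0,0],[0,0,0],[0,0,0],[0,0,0],[0,0,0]], grip=[-0.5,-0.5,0.2,0.5,0.5,0.5,0.5,0.5,0.5])

```text
clock: 42.6
tool_pos: [0.6134, 0.1237, 0.2404]
eef_rot: [0.999, -0.037, 0.003, -0.001]
contact_force: [0.3, -0.6, -0.8]
opening: 0.753
finger_force: 0.0
```

```bash
python3 d.py .441,-.2706,.24,-.076
```

```text
pos [0.6134 0.1237 0.2404] yaw -0.0743 tilt [ 0.0065  0.0014 -1.    ] t 42.6 open 0.753
.441,-.2706,.24,-.076 -> [-0.1427  0.406  -0.0013] rz deg 0.1
```

Emit:
play_rows(translation=[[-0.006,0.018,-0.005],[-0.012,0.034,-0.005],[-0.0125,0.0355,-0.005],[-0.0125,0.0355,0],[-0.0125,0.0355,0],[-0.0125,0.0355,0],[-0.0125,0.0355,0],[-0.0125,0.0355,0],[-0.0125,0.0355,0],[-0.0125,0.0355,0],[-0.0125,0.0355,0],[-0.012,0.034,0],[0,0,0],[0,0,0],[0,0,0.02],[0,0,0.035],[0,0,0.03],[0,0,0.015],[0,0,0],[0,0,0]], delta_rot=[[0,0,0],[0,0,0],[0,0,0],[0,0,0],[0,0,0],[0,0,0],[0,0,0],[0,0,0],[0,0,0],[0,0,0],[0,0,0],[0,0,0],[0,0,0],[0,0,0],[0,0,0],[0,0,0],[0,0,0],[0,0,0],[0,0,0],[0,0,0]], grip=[0.6,0.6,0.6,0.6,0.6,0.6,0.6,0.6,0.6,0.6,0.6,0.6,0.6,0.6,0.6,0.6,0.6,0.6,0.6,0.6])

```text
clock: 45.1
tool_pos: [0.4403, -0.2703, 0.1526]
eef_rot: [0.999, -0.037, 0.001, 0.0]
contact_force: [0.2, 0.0, 0.2]
opening: 0.801
finger_force: 0.0
```

```bash
python3 d.py .441,-.2706,.146,-.076
```

```text
pos [ 0.4403 -0.2703  0.1526] yaw -0.0735 tilt [ 1.3e-03 -7.0e-04 -1.0e+00] t 45.1 open 0.801
.441,-.2706,.146,-.076 -> [0.0007 0.0003 0.0066] rz deg 0.14
```

Emit:
play_rows(translation=[[0.0005,0,0.004],[0,0,0.002],[0,0,0],[0,0,0],[0,0,0],[0,0,0],[0,0,0],[0,0,0]], delta_rot=[[0,0,0],[0,0,0],[0,0,0],[0,0,0],[0,0,0],[0,0,0],[0,0,0],[0,0,0]], grip=[0.6,0.6,0.6,0.3,0.1,0,-0.4,-0.4], squeeze=15)

```text
clock: 46.1
tool_pos: [0.4402, -0.2702, 0.1457]
eef_rot: [0.999, -0.037, 0.0, -0.0]
contact_force: [0.1, 0.5, -0.1]
opening: 0.515
finger_force: 15.0
```

```bash
python3 d.py .6085,.0168,.1458,-.076
```

```text
pos [ 0.4402 -0.2702  0.1457] yaw -0.0739 tilt [ 0.  0. -1.] t 46.1 open 0.515
.6085,.0168,.1458,-.076 -> [ 0.1466 -0.2987 -0.    ] rz deg 0.12
```

Emit:
play_rows(translation=[[0,0,-0.015],[0,0,-0.03],[0,0,-0.035],[0,0,-0.035],[0,0,-0.005],[0.008,-0.016,0],[0.015,-0.031,0],[0.015,-0.031,0],[0.015,-0.031,0],[0.015,-0.031,0],[0.015,-0.031,0],[0.015,-0.031,0],[0.015,-0.031,0],[0.015,-0.031,0],[0.015,-0.031,0],[0.003,-0.004,0],[0,0,0],[0,0,0]], delta_rot=[[0,0,0],[0,0,0],[0,0,0],[0,0,0],[0,0,0],[0,0,0],[0,0,0],[0,0,0],[0,0,0],[0,0,0],[0,0,0],[0,0,0],[0,0,0],[0,0,0],[0,0,0],[0,0,0],[0,0,0],[0,0,0]], grip=[-0.4,-0.4,-0.4,-0.4,-0.4,-0.4,-0.4,-0.4,-0.4,-0.4,-0.4,-0.4,-0.4,-0.4,-0.4,-0.4,-0.4,-0.4])

```text
clock: 48.35
tool_pos: [0.6071, 0.0156, 0.2652]
eef_rot: [0.999, -0.038, -0.001, 0.001]
contact_force: [-0.2, -1.1, -0.8]
opening: 0.512
finger_force: 15.0
```

```bash
python3 d.py .6077,.0168,.146,-.076
```

```text
pos [0.6071 0.0156 0.2652] yaw -0.0758 tilt [-0.0017 -0.0013 -1.    ] t 48.35 open 0.512
.6077,.0168,.146,-.076 -> [ 0.0007 -0.0014  0.1192] rz deg 0.01
```

Emit:
play_rows(translation=[[0,0,0.02],[0,0,0.035],[0,0,0.035],[0,0,0.022],[0,0,0.005],[0,0,0],[0,0,0]], delta_rot=[[0,0,0],[0,0,0],[0,0,0],[0,0,0],[0,0,0],[0,0,0],[0,0,0]], grip=[-0.4,-0.4,-0.4,-0.4,-0.4,-0.4,-0.4])

```text
clock: 49.22
tool_pos: [0.6086, 0.0168, 0.1499]
eef_rot: [0.999, -0.037, 0.001, -0.0]
contact_force: [-0.3, 0.3, -1.5]
opening: 0.514
finger_force: 15.0
```

```bash
python3 d.py .6077,.0168,.137,-.076
```

```text
pos [0.6086 0.0168 0.1499] yaw -0.0744 tilt [ 0.0021 -0.     -1.    ] t 49.23 open 0.514
.6077,.0168,.137,-.076 -> [-0.0009  0.0001  0.0129] rz deg 0.09
```

Emit:
play_rows(translation=[[-0.0005,0,0.004],[0,0,0.004],[0,0,0.002],[0,0,0.0015],[0,0,0],[0,0,0]], delta_rot=[[0,0,0],[0,0,0],[0,0,0],[0,0,0],[0,0,0],[0,0,0]], grip=[-0.4,-0.4,-0.4,-0.4,-0.4,-0.4])

```text
clock: 49.98
tool_pos: [0.6075, 0.0171, 0.1372]
eef_rot: [0.999, -0.037, 0.0, 0.0]
contact_force: [0.2, -0.1, -0.8]
opening: 0.51
finger_force: 15.0
```

Emit:
play_rows(translation=[[0,0,0.001],[0,0,0],[0,0,0],[0,0,0],[0,0,-0.02],[0,0,-0.035],[0,0,-0.035],[0,0,-0.035],[0,0,-0.015],[-0.001,0.015,0],[-0.003,0.032,0],[-0.003,0.033,0],[-0.003,0.033,0],[-0.003,0.033,0],[-0.003,0.033,0],[-0.003,0.033,0],[-0.002,0.03,0],[0,0,0],[0,0,0]], delta_rot=[[0,0,0],[0,0,0],[0,0,0],[0,0,0],[0,0,0],[0,0,0],[0,0,0],[0,0,0],[0,0,0],[0,0,0],[0,0,0],[0,0,0],[0,0,0],[0,0,0],[0,0,0],[0,0,0],[0,0,0],[0,0,0],[0,0,0]], grip=[-0.4,-0.4,0.2,0.6,0.7,0.7,0.7,0.7,0.7,0.7,0.7,0.7,0.7,0.7,0.7,0.7,0.7,0.7,0.7])

```text
clock: 52.35
tool_pos: [0.568, -0.2219, 0.2749]
eef_rot: [0.999, -0.037, -0.001, -0.001]
contact_force: [0.2, 0.4, 0.1]
opening: 0.852
finger_force: 0.0
```

```bash
python3 d.py .5682,-.2231,.2023,-.076
```

```text
pos [ 0.568  -0.2219  0.2749] yaw -0.0736 tilt [-0.0021  0.0016 -1.    ] t 52.35 open 0.852
.5682,-.2231,.2023,-.076 -> [0.0004 0.0013 0.0726] rz deg 0.14
```

Emit:
play_rows(translation=[[0,0,0.02],[0,0,0.03],[0,0,0.018],[0,0,0],[0,0,0]], delta_rot=[[0,0,0],[0,0,0],[0,0,0],[0,0,0],[0,0,0]], grip=[0.7,0.7,0.7,0.6,0.6])

```text
clock: 52.98
tool_pos: [0.5692, -0.2219, 0.2088]
eef_rot: [0.999, -0.036, 0.0, -0.0]
contact_force: [-0.1, -0.1, -0.2]
opening: 0.8
finger_force: 0.0
```

```bash
python3 d.py .5682,-.2231,.2023,-.076
```

```text
pos [ 0.5692 -0.2219  0.2088] yaw -0.0727 tilt [ 9.e-04  1.e-04 -1.e+00] t 52.98 open 0.8
.5682,-.2231,.2023,-.076 -> [-0.0009  0.0013  0.0065] rz deg 0.19
```

Emit:
play_rows(translation=[[-0.001,0.001,0.004],[0,0,0.002],[0,0,0],[0,0,0],[0,0,0],[0,0,0],[0,0,0],[0,0,0]], delta_rot=[[0,0,0],[0,0,0],[0,0,0],[0,0,0],[0,0,0],[0,0,0],[0,0,0],[0,0,0]], grip=[0.6,0.6,0.6,0.3,0.1,-0.1,-0.4,-0.4], squeeze=20)

```text
clock: 53.98
tool_pos: [0.5677, -0.2235, 0.2024]
eef_rot: [0.999, -0.037, 0.0, -0.0]
contact_force: [0.9, 1.5, 1.1]
opening: 0.538
finger_force: 19.8
```

```bash
python3 d.py .5562,.0743,.2023,-.076
```

```text
pos [ 0.5677 -0.2235  0.2024] yaw -0.0738 tilt [ 4.e-04  1.e-04 -1.e+00] t 53.98 open 0.538
.5562,.0743,.2023,-.076 -> [-3.340e-02 -2.961e-01  1.000e-04] rz deg 0.13
```

Emit:
play_rows(translation=[[0,0,-0.015],[0,0,-0.03],[0,0,-0.035],[0,0,-0.035],[0,0,-0.015],[-0.001,-0.012,0],[-0.004,-0.03,0],[-0.004,-0.035,0],[-0.004,-0.035,0],[-0.004,-0.035,0],[-0.004,-0.035,0],[-0.004,-0.035,0],[-0.004,-0.035,0],[-0.004,-0.03,0],[-0.001,-0.014,0],[0,0,0],[0,0,0]], delta_rot=[[0,0,0],[0,0,0],[0,0,0],[0,0,0],[0,0,0],[0,0,0],[0,0,0],[0,0,0],[0,0,0],[0,0,0],[0,0,0],[0,0,0],[0,0,0],[0,0,0],[0,0,0],[0,0,0],[0,0,0]], grip=[-0.4,-0.4,-0.4,-0.4,-0.4,-0.4,-0.4,-0.4,-0.4,-0.4,-0.4,-0.4,-0.4,-0.4,-0.4,-0.4,-0.4])

```text
clock: 56.1
tool_pos: [0.5554, 0.0723, 0.3318]
eef_rot: [0.999, -0.038, -0.0, 0.001]
contact_force: [0.4, -0.3, -2.2]
opening: 0.543
finger_force: 19.9
```

```bash
python3 d.py .5557,.0743,.203,-.076
```

```text
pos [0.5554 0.0723 0.3318] yaw -0.0762 tilt [-7.0e-04 -1.6e-03 -1.0e+00] t 56.1 open 0.543
.5557,.0743,.203,-.076 -> [ 0.0002 -0.0022  0.1288] rz deg -0.01
```

Emit:
play_rows(translation=[[0,-0.001,0.02],[0,0,0.035],[0,0,0.035],[0,0,0.025],[0,0,0.009],[0,0,0],[0,0,0]], delta_rot=[[0,0,0],[0,0,0],[0,0,0],[0,0,0],[0,0,0],[0,0,0],[0,0,0]], grip=[-0.4,-0.4,-0.4,-0.4,-0.4,-0.4,-0.4])

```text
clock: 56.98
tool_pos: [0.5563, 0.0748, 0.2093]
eef_rot: [0.999, -0.037, 0.001, -0.0]
contact_force: [0.5, 0.5, -1.9]
opening: 0.539
finger_force: 19.9
```

```bash
python3 d.py .5557,.0743,.1935,-.076
```

```text
pos [0.5563 0.0748 0.2093] yaw -0.0746 tilt [ 2.2e-03  1.0e-04 -1.0e+00] t 56.98 open 0.539
.5557,.0743,.1935,-.076 -> [-0.0006  0.0006  0.0158] rz deg 0.08
```

Emit:
play_rows(translation=[[0,0.0005,0.005],[0,0,0.005],[0,0,0.002],[0,0,0.001],[0,0,0],[0,0,0]], delta_rot=[[0,0,0],[0,0,0],[0,0,0],[0,0,0],[0,0,0],[0,0,0]], grip=[-0.4,-0.4,-0.4,-0.4,-0.4,-0.4])

```text
clock: 57.72
tool_pos: [0.5556, 0.0746, 0.1953]
eef_rot: [0.999, -0.037, 0.0, 0.0]
contact_force: [-0.2, -0.0, -2.1]
opening: 0.532
finger_force: 19.9
```

Emit:
play_rows(translation=[[0,0,0.001],[0,0,0.001],[0,0,0],[0,0,0]], delta_rot=[[0,0,0],[0,0,0],[0,0,0],[0,0,0]], grip=[-0.4,-0.4,-0.4,-0.4])

```text
clock: 58.22
tool_pos: [0.556, 0.0747, 0.1936]
eef_rot: [0.999, -0.037, 0.001, -0.0]
contact_force: [0.6, 0.1, 4.2]
opening: 0.539
finger_force: 19.6
```

On the tray. Releasing, rising and moving clear.

Emit:
play_rows(translation=[[0,0,0],[0,0,0],[0,0,0],[0,0,-0.02],[0,0,-0.035],[0,0,-0.035],[0,0,-0.03],[0,0.02,0],[0,0.035,0],[0,0.04,0],[0,0.04,0],[0,0.04,0],[0,0.04,0],[0,0.04,0],[-0.01,0.035,0],[0,0,0],[0,0,0]], delta_rot=[[0,0,0],[0,0,0],[0,0,0],[0,0,0],[0,0,0],[0,0,0],[0,0,0],[0,0,0],[0,0,0],[0,0,0],[0,0,0],[0,0,0],[0,0,0],[0,0,0],[0,0,0],[0,0,0],[0,0,0]], grip=[0.2,0.6,0.7,0.7,0.7,0.7,0.7,0.7,0.7,0.7,0.7,0.7,0.7,0.7,0.7,0.7,0.7])

```text
clock: 60.35
tool_pos: [0.5236, -0.2135, 0.3123]
eef_rot: [0.999, -0.037, -0.001, -0.001]
contact_force: [0.5, 0.6, 0.1]
opening: 0.851
finger_force: 0.0
```

Run:
```python
from ov import *
for n in("side","top"): cv2.imwrite(f"pics/{n}9.png",r.snapshot(n))
L=things((.5945,.0715,-.076),(.556,.0742),(.612,.1225),(.6085,.016),(.607,.0705))[4:]
def pair(n,box,f):
    x0,y0,x1,y1=box
    return np.vstack([ov(n,box,f,None,[],f"pics/{n}0.png"),ov(n,box,f,None,[],f"pics/{n}9.png")])
a=pair("top",(205,135,315,230),3.2);b=pair("side",(240,165,345,260),3.2)
h=min(a.shape[0],b.shape[0]);I=np.hstack([a[:h],b[:h]]);print(I.shape);cv2.imwrite("pics/fin.png",I[:600])
A,B=[cv2.imread(f"pics/side{i}.png") for i in"09"]
# shift of small patches start -> end
for n,k,w in(("side","mill",(304,174,328,230)),("side","salt",(284,199,300,230)),("side","jam",(259,174,285,213)),("side","tin",(374,144,397,169)),("top","jam",(258,134,286,170)),("top","salt",(258,190,273,212)),("top","mill",(276,190,300,219)),("top","spice",(288,172,306,196))):
    x0,y0,x1,y1=w;P,Q=[cv2.cvtColor(cv2.imread(f"pics/{n}{i}.png"),6).astype(np.float32)[y0:y1,x0:x1] for i in"09"]
    try:
        c,W=cv2.findTransformECC(P,Q,np.eye(2,3,dtype=np.float32),cv2.MOTION_TRANSLATION);print(n,k,W[:,2].round(2),round(c,3))
    except cv2.error: print(n,k,"fail")
```

```text
(608, 688, 3)
side mill [-0.08  0.01] 0.987
side salt [-0.02  0.02] 0.999
side jam [0. 0.] 1.0
side tin [0.01 0.  ] 1.0
top jam [-0. -0.] 1.0
top salt [0.01 0.01] 1.0
top mill [-0.03  0.27] 0.959
top spice [0.17 0.2 ] 0.972
```

View pics/fin.png

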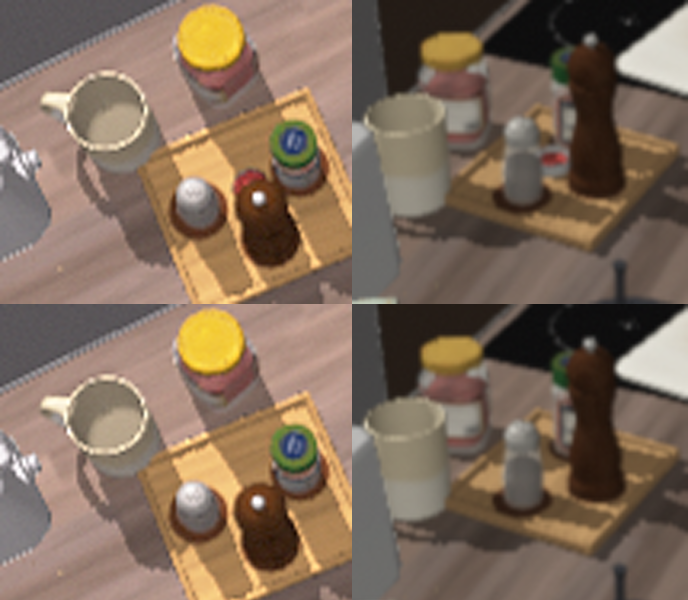

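The before and after pictures agree to under 0.3 px (less than 1 mm). All three seasonings stand upright back in their places, and the jar and tin haven't moved. The tea light is in the warmer and the arm is clear.

```bash
python3 -c "
from plant import r
print(r.finish_job())"
```

```text
the job is handed in; nothing more can be done
None
```

The job is handed in at about 60 s of the 144 s allowed: the tea light sits in the collar (about 3.5 mm off centre, within its 5 mm play), the mill, salt and spice jar are back upright within about 1 mm of where they stood, and the tin and jam jar did not move.

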